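# Reverse the ratchet clamp and slacken it

### The arm

A 7-joint arm with a two-finger parallel gripper is mounted at the origin on the work surface. World frame = base frame: x ahead of the robot, y to its left, z up, the work surface at z = 0. Lengths are in m, angles in degrees, forces in N, time in s.
With the tool pointing down it reaches from about 0.425 to 0.875 m from the base axis. Payload 4.7 kg.
Tool frame: the origin (TCP) lies midway between the tips of the shut fingers; the grasp point (between the pads) lies 19 mm behind it; z points along the fingers, y is the line along which they close (so a half turn about z gives the same grasp; the last joint's range is limited). The gripper opens to 87 mm and grips with 3 to 60 N. Pads are 19 mm wide; open, the fingers measure 117 mm over their backs; the gripper's body (75 mm by 190 mm) begins 51 mm behind the grasp point.
Start: joints at [-71.213, 18.392, -4.016, 83.108, 1.295, 78.541, -3.26], TCP at [0.201, 0.618, 0.223] pointing down, gripper open.
Joint ranges: [-163.93, 163.93], [-17.29, 119.83], [-79.2, 71.16], [3.27, 140.29], [-89.18, 269.18], [5.43, 117.66], [-154.24, 154.24]. Speed limits (degrees/s): [147.25, 147.25, 180, 180, 180, 180, 180].

### API

Orientations are given as a 3x3 rotation matrix whose columns are the frame's x, y, z axes.
In Python, from plant import env gives the robot as it stands. The module is installed in compiled form; this text tells all that it offers.
- The arm moves only by the shell command python3 -m inch 'ROWS' [FORCE]. ROWS is a JSON object of lists of equal length, an entry for each row: "slide": the shift along the tool's x, y, z in cm, a list of three; "twist": the turn about the tool's z in degrees; "fingers": the finger opening in cm, from 0 to 8.7. A call has 1 to 20 rows; each row shifts and turns the commanded pose from where the row before left it, along the tool's axes as they then stand; what a row does not reach is not made up. A row lasts 1/10 s, in which the tool goes at most 50 mm and 8.59 degrees, less where a joint would pass 70% of its speed; a pose out of reach is approached as far as the arm can. A call with a gripper value outside its range is refused whole. The fingers move at their own pace and stop on an object; FORCE is the grip in N (left out, the last holds). Time passes only in rows, so rows that do not move let the fingers close. It gives the time, the measured TCP pose, the force, the opening and the grip force at its end, in the units of the state.
- env.read_state(): the state, without advancing time (a new reading comes with each control period).
- env.capture(name): name is "side" or "top"; returns a dict with "pixels" (480x640x3 uint8, red, green, blue), "fx", "fy", "cx", "cy" (pixels), "R" (3x3) and "t" (3): a world point X has camera coordinates R X + t. Camera axes: x right, y down, z forward; pixel columns grow to the right and rows downward; lengths in m; the calibration is good to about 2 mm. A picture is of the moment at which its call begins. There is no depth.
- env.job_done(): hands the job in; it is judged then, once.
Trained networks look in a picture, given as the dict that the camera call returned (one of the last four; its "shot" number tells which), for a name from the list of things; names that differ only in an ending like _2 or _b are one class to them, and where a whole thing is asked for, a point or a joint stands for the part that bears it (a point fixed in the world has none). Each returns a list of dicts, best first, with "conf" (0 to 1); they miss things now and then, are a little off and sometimes report something else, mostly with a low value. They report only what shows in the picture. A call takes as long as a camera call.
- env.look_for(query, picture): "uv" ([column, row] in pixels, amid what is visible of it).
The state is a dict: "time": time; "joint_positions": joint angles; "qvel": joint speeds; "tau": joint torques, N m; "tcp_pos": TCP position; "eef_rot": TCP orientation; "wrist_force": force on the tool from outside, world axes, zero at the start; "wrist_torque": the same for the moment, N m; "finger_gap": opening from 0.0 (shut) to 1.0 (fully open); "grasp_force": force on a finger pad.
Only numpy, scipy, OpenCV 4.12 (cv2) and the standard library are available. Lean on these libraries where they do the work, as an engineer would, in place of code of your own. Each camera call takes 0.05 s, during which the arm holds its last target. There are 200 camera calls.

### The job

Slacken the ratchet clamp with the orange knob, which holds the broken white cap: first flip its small yellow-tipped direction lever fully over to the loosening side, then swing the handle at least 30 degrees clockwise (seen from above) to feel that it free-wheels and the toothed nut stays put, and only then swing it counter-clockwise until the nut has turned at least 45 degrees counter-clockwise. Let go, with the lever still on the loosening side; never tighten the nut, and keep off the clamp with the blue knob.

Things in the scene. Friction and masses are not known exactly. Their poses are not given: they have to be found in the camera images.
- knob (a point): Middle of the upright orange knob (22 mm across, from 27 mm below to 16 mm above this point; handle bar 30 mm below; the point is 107 mm above the table) at the end of the orange clamp's level handle. x: outwards along the handle (screw axis 120 mm along -x); y: the way it moves when turned counter-clockwise (CCW) from above. Starts 37 to 63 deg from its clockwise stop; whole swing 100 deg. Stays where left.
- lever_tip (a point): Centre of the 14 mm yellow ball on the orange clamp's direction lever: a 6 mm stem on the handle, 42 mm from the screw axis, ball 130 mm above the table; all else there is below 100 mm. It tilts on a pivot 48 mm under the ball; the ball leans 17 mm to the handle's y side (CCW, green dot: loosens) or -y side (red dot: tightens). Push it sideways with 1 to 2 N, under the ball; stays where left.
- lever (a joint): Tilt of that lever in rad: -0.36 fully over to the tightening (-y) side, 0 upright, +0.36 fully over to the loosening (+y) side; over 0.25 counts as fully over. Starts at -0.36 to -0.30. The way it leans is the way the handle drives the nut; the other way the handle free-wheels with light clicks.
- nut (a joint): Angle of the orange clamp's toothed nut (dark 74 mm wheel under the handle, red mark on its rim) in rad, CCW from above positive (looser): 0 at the start, mark in line with the red line on the strap. Only the handle turns it: about 5 N at the knob when driving, 1 N free-wheeling. 20 teeth: up to 18 deg of a driving swing are lost before it moves.
- blue_clamp: The other clamp, alike, but its knob is blue and it holds plywood: not to be touched. Origin on its screw axis at the base's underside; the 200 x 90 mm base reaches 60 mm behind and 140 mm ahead along its x, its handle and knob reach 135 mm from the axis roughly along -x (towards the robot), its highest point is 140 mm up.

How it is judged:
By the outcome, as a careful person would: the job done as asked, in the order asked, and still so for the second after the job is handed in, with the robot touching nothing.
It also fails if it takes over 51 s, if anything falls off the work surface, if the arm or the gripper's body presses on something with over 40 N, if the wrist force passes 120 N, or if a joint passes its speed limit or range.

## Working session

There is one attempt and no reset: what is moved stays moved. The work goes in short steps, Python scripts to look and compute and a shell command to move; the robot and the scene stay as the last step left them, time stands still between calls to the robot, and variables do not carry over. Pictures are saved under pics/ and viewed, at most 10 in all, crops included, and the job is handed in when it is done.

```bash
mkdir -p pics; cat > h.py <<'E'
import numpy as np, cv2
from plant import env
def cap(n,save=None):
    p=env.capture(n)
    if save: cv2.imwrite(f'pics/{save}.png',p['pixels'][:,:,::-1])
    return p
def ray(p,uv):
    R=np.array(p['R']);t=np.array(p['t'])
    d=R.T@np.array([(uv[0]-p['cx'])/p['fx'],(uv[1]-p['cy'])/p['fy'],1]); return -R.T@t,d
def atz(p,uv,z):
    o,d=ray(p,uv); return o+d*(z-o[2])/d[2]
def tri(a,ua,b,ub):
    o1,d1=ray(a,ua);o2,d2=ray(b,ub)
    s=np.linalg.lstsq(np.c_[d1,-d2],o2-o1,rcond=None)[0]
    x,y=o1+d1*s[0],o2+d2*s[1]; return (x+y)/2,np.linalg.norm(x-y)
def proj(p,X):
    c=np.array(p['R'])@X+np.array(p['t']); return [p['fx']*c[0]/c[2]+p['cx'],p['fy']*c[1]/c[2]+p['cy']]
E
python3 - <<'E'
from h import *
np.set_printoptions(precision=4,suppress=True)
a=cap('top','top1');b=cap('side','side1')
Z={'knob':.107,'lever_tip':.13,'nut':.07,'blue_clamp':.05}
for n in Z:
    for p,l in((a,'top'),(b,'side')):
        for r in env.look_for(n,p)[:3]: print(n,l,r['uv'],round(r['conf'],2),atz(p,r['uv'],Z[n]))
s=env.read_state();print(s['eef_rot'],s['tcp_pos'],s['time'])
for p in(a,b): print(-np.array(p['R']).T@np.array(p['t']))
E
```

```text
knob top [481.1, 240.9] 0.63 [ 0.579  -0.2094  0.107 ]
knob side [354.1, 182.7] 0.6 [ 0.5626 -0.1553  0.107 ]
lever_tip top [483.5, 235.7] 0.62 [ 0.5844 -0.2051  0.13  ]
nut top [478.1, 205.1] 0.79 [ 0.6427 -0.2211  0.07  ]
nut top [482.5, 233.4] 0.46 [ 0.5953 -0.2257  0.07  ]
nut side [323.5, 193.0] 0.67 [ 0.6259 -0.1775  0.07  ]
blue_clamp side [242.6, 340.0] 0.98 [0.6183 0.2447 0.05  ]
[[-0.9512  0.3086  0.0001]
 [ 0.3086  0.9512  0.    ]
 [-0.0001  0.     -1.    ]] [0.2007 0.6183 0.2226] 0.5
[0.5061 0.0416 0.8011]
[0.3575 0.7868 0.525 ]
```

View pics/top1.png

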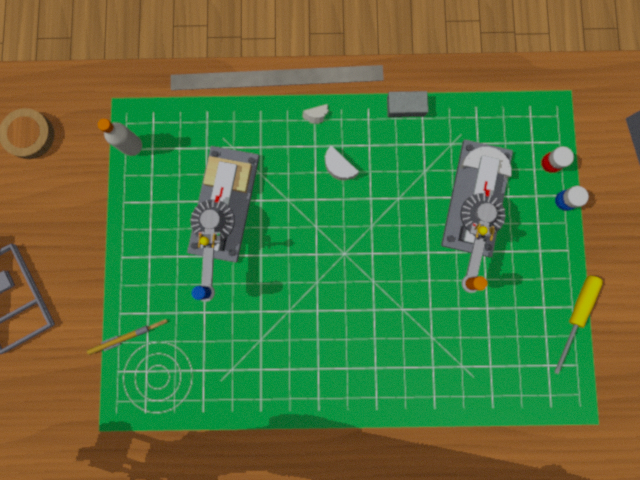

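View pics/side1.png

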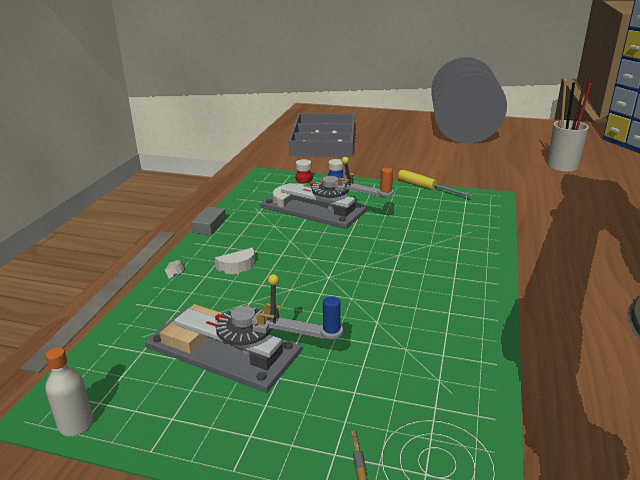

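The top view shows the orange clamp: knob at about (480,284), yellow ball (483,231), hub (486,212). In the side view its knob is at (387,180) and its ball at (345,160). The network hits land mid-clamp rather than on these points, so I'll segment by colour.

```bash
cat >> h.py <<'E'
def seg(p,col,c,r=16):
    hsv=cv2.cvtColor(p['pixels'],cv2.COLOR_RGB2HSV)
    lo,hi={'orange':((5,170,90),(16,255,255)),'yellow':((22,150,90),(32,255,255))}[col]
    m=cv2.inRange(hsv,lo,hi); k=np.zeros_like(m); cv2.circle(k,(int(c[0]),int(c[1])),r,255,-1); m&=k
    n,l,st,ce=cv2.connectedComponentsWithStats(m)
    i=1+np.argmax(st[1:,4]) if n>1 else 0
    return ce[i],st[i]
E
python3 - <<'E'
from h import *
np.set_printoptions(precision=4,suppress=True)
a=cap('top');b=cap('side')
(ka,s1),(kb,s2)=seg(a,'orange',(480,284)),seg(b,'orange',(387,180))
(la,s3),(lb,s4)=seg(a,'yellow',(483,229),10),seg(b,'yellow',(345,160),8)
print(ka,s1,kb,s2,la,s3,lb,s4)
K,e=tri(a,ka,b,kb);print('knob',K,e,atz(a,ka,.12),atz(b,kb,.107))
L,e=tri(a,la,b,lb);print('lev',L,e,atz(a,la,.13),atz(b,lb,.13))
print('hub',tri(a,(486,212),b,(330,183)),atz(a,(486,212),.09))
def z(p,c,w=40,h=40):
    return cv2.resize(p['pixels'][c[1]-h:c[1]+h,c[0]-w:c[0]+w,::-1],(400,400),interpolation=cv2.INTER_CUBIC)
cv2.imwrite('pics/z1.png',np.hstack([z(a,(483,240),50,50),z(b,(345,185),50,50)]))
E
```

```text
[470.6118 282.9647] [466 277  11  13  85] [386.1798 179.0974] [381 167  12  25 267] [481.4125 230.125 ] [476 225  12  12  80] [344.925 159.8  ] [342 157   7   7  40]
knob [ 0.5123 -0.1908  0.1044] 0.0032190757189267715 [ 0.5138 -0.1853  0.12  ] [ 0.5099 -0.1853  0.107 ]
lev [ 0.592  -0.2026  0.1301] 0.0019429553717412488 [ 0.593  -0.2024  0.13  ] [ 0.5911 -0.203   0.13  ]
hub (array([ 0.6301, -0.2354,  0.0657]), np.float64(0.00312317185018722)) [ 0.6275 -0.226   0.09  ]
```

View pics/z1.png

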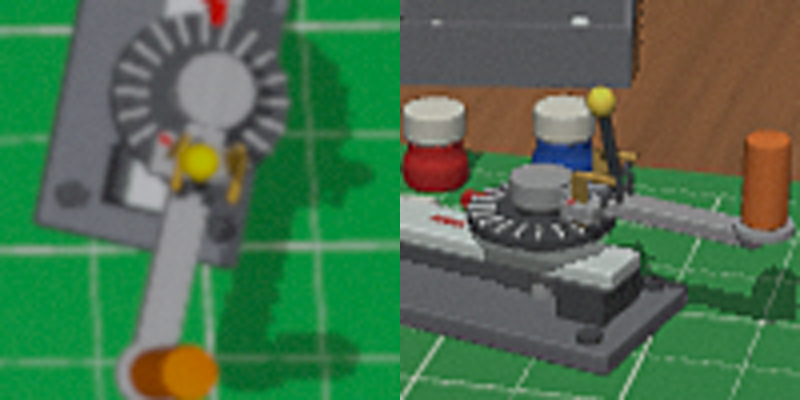

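Crop: the knob's top disc is centred at about (480.5,283.3) and the hub at about (486.8,212). The ball leans to the left of the handle in the top view, which is the tightening side, as expected.

```bash
python3 - <<'E'
from h import *
np.set_printoptions(precision=4,suppress=True)
a=cap('top')
K=atz(a,(480.5,283.3),.123);print('knob',K)
for z in(.08,.09,.1):
    H=atz(a,(486.75,212),z);print(z,H,np.linalg.norm((K-H)[:2]))
H=atz(a,(486.75,212),.09);d=(K-H)[:2];d/=np.linalg.norm(d);y=np.array([-d[1],d[0]])
A=K[:2]-.12*d;P=A+.042*d
print('axis',A,'d',d,'y',y,'pivot',P,'yaw',np.degrees(np.arctan2(d[1],d[0])))
L=atz(a,seg(a,'yellow',(483,229),10)[0],.13)[:2];print('lever in handle frame',(L-A)@d,(L-A)@y)
s=env.read_state();R=np.array(s['eef_rot']);T=np.array(s['tcp_pos'])
G=np.r_[P-.047*y,.22];print('goal',G,'slide cm',R.T@(G-T)*100)
E
```

```text
knob [ 0.513  -0.1992  0.123 ]
0.08 [ 0.6292 -0.231   0.08  ] 0.12043977824236077
0.09 [ 0.6275 -0.2272  0.09  ] 0.11783954145869395
0.1 [ 0.6258 -0.2234  0.1   ] 0.11532983828455783
axis [ 0.6296 -0.2277] d [-0.9713  0.2377] y [-0.2377 -0.9713] pivot [ 0.5888 -0.2177] yaw 166.2503808192208
lever in handle frame 0.04077360153809733 -0.01560802100773425
goal [ 0.5999 -0.1721  0.22  ] slide cm [-62.3702 -62.8491   0.2576]
```

```bash
python3 -m inch '{"slide":[[-4.2,-2,0],[-4.2,-2,0],[-4.2,-2,0],[-4.2,-2,0],[-4.2,-2,0],[-4.2,-2,0],[-4.2,-2,0],[-4.2,-2,0],[-2.4,-3.9,0],[-2.4,-3.9,0],[-2.4,-3.9,0],[-2.4,-3.9,0],[-2.4,-3.9,0],[-2.4,-3.9,0],[-2.4,-3.9,0],[-2.4,-3.9,0],[-2.4,-3.9,0],[-2.4,-3.9,0],[-2.4,-3.9,0],[-2.4,-3.9,0]],"twist":[0,0,0,0,0,0,0,0,0,0,0,0,0,0,0,0,0,0,0,0],"fingers":[0,0,0,0,0,0,0,0,0,0,0,0,0,0,0,0,0,0,0,0]}' 10
python3 -c "
from plant import env
print(env.read_state()['joint_positions'])"
```

```text
time: 2.65
tcp_pos: [0.6007, -0.1733, 0.2229]
eef_rot: [[-0.951, 0.308, 0.001], [0.308, 0.951, 0.0], [-0.001, 0.001, -1.0]]
wrist_force: [0.8, 1.2, 0.2]
finger_gap: 0.006
grasp_force: 0.0
[-11.5897311   16.53869896  31.1789703   88.02203037  -8.70262859
  77.81731644  92.42202766]
```

```bash
python3 -m inch '{"slide":[[0,0,0],[0,0,0],[0,0,0],[0,0,0],[0,0,0],[0,0,0],[0,0,0],[0,0,0],[0,0,0],[0,0,0],[0,0,0],[0,0,0],[0,0,0],[0,0,0],[0,0,0],[0,0,0],[0,0,0],[0,0,0],[0,0,0],[0,0,0]],"twist":[8.5,8.5,8.5,8.5,8.5,8.5,8.5,8.5,8.5,8.5,8.5,8.5,8.5,8.5,8.5,8.5,8.5,8.5,8.5,8.5],"fingers":[0,0,0,0,0,0,0,0,0,0,0,0,0,0,0,0,0,0,0,0]}'
cat >> h.py <<'E'
A=np.array([.6296,-.2277])
def rel(yawh=166.25,A=A):
    s=env.read_state();R=np.array(s['eef_rot']);T=np.array(s['tcp_pos'])
    c=np.radians(yawh);d=np.array([np.cos(c),np.sin(c)]);y=np.array([-d[1],d[0]])
    print('t',s['time'],'r',(T[:2]-A)@d*1e3,'y',(T[:2]-A)@y*1e3,'z',T[2],'toolx yaw',np.degrees(np.arctan2(R[1,0],R[0,0])),'F',s['wrist_force'],'gap',s['finger_gap'],s['grasp_force'],'j7',s['joint_positions'][6])
    return s
E
python3 -c "
from h import *
rel()"
```

```text
time: 4.65
tcp_pos: [0.6005, -0.1714, 0.2227]
eef_rot: [[0.99, -0.144, 0.0], [-0.144, -0.99, 0.0], [0.0, -0.0, -1.0]]
wrist_force: [-0.6, 0.3, 0.0]
finger_gap: 0.005
grasp_force: 0.0
t 4.65 r 41.64845312612322 y -47.77639607420362 z 0.22267605747983632 toolx yaw -8.302183944145643 F [-0.62987097  0.2808827   0.01418982] gap 0.004669656686630384 0.0 j7 -69.1640356474221
```

```bash
python3 -m inch '{"slide":[[0,0,3],[0,0,3],[0,0,3],[0,0,2],[0,0,0],[0,0,0]],"twist":[5.5,0,0,0,0,0],"fingers":[0,0,0,0,0,0]}' >/dev/null
python3 -c "
from h import *
rel()
a=cap('top');b=cap('side')
z=lambda p,c:cv2.resize(p['pixels'][c[1]-50:c[1]+50,c[0]-50:c[0]+50,::-1],(400,400),interpolation=cv2.INTER_CUBIC)
cv2.imwrite('pics/z2.png',np.hstack([z(a,(470,240)),z(b,(345,165))]))"
```

```text
t 5.25 r 41.46901830740537 y -47.490032579660635 z 0.11305849439125809 toolx yaw -13.471249428271006 F [0.5122639  0.4493142  1.47002222] gap 0.0025767937512288486 0.0 j7 -70.47457976161346
```

View pics/z2.png

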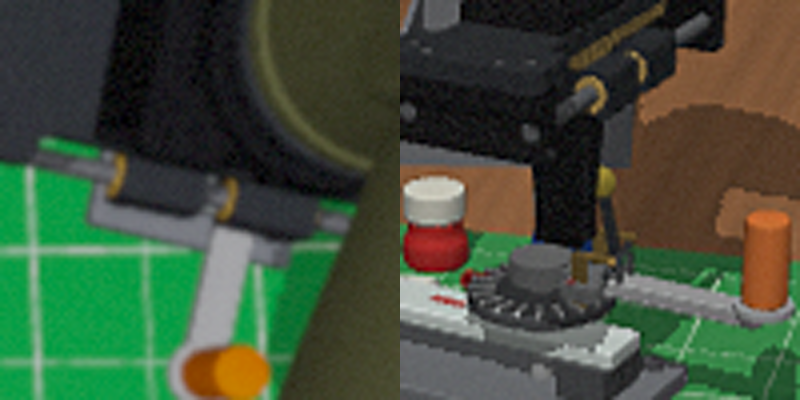

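The fingers sit beside the lever on its tightening side, at the right height, with a gap to the ball. Pushing now.

```bash
python3 -m inch '{"slide":[[0,0.8,0],[0,0.8,0],[0,0.6,0],[0,0.6,0],[0,0.5,0],[0,0.4,0],[0,0,0]],"twist":[0,0,0,0,0,0,0],"fingers":[0,0,0,0,0,0,0]}' >/dev/null
python3 -c "
from h import *
rel()
b=cap('side');print(seg(b,'yellow',(350,160),14))"
```

```text
t 6.05 r 41.6212280659374 y -9.421183992117 z 0.11258890738297075 toolx yaw -13.543985712186775 F [0.44123818 0.33700244 0.60527013] gap 0.007624025346076305 0.0 j7 -66.90605138470939
(array([319.5, 239.5]), array([     0,      0,    640,    480, 307200], dtype=int32))
```

```bash
python3 -m inch '{"slide":[[0,0.3,0],[0,0.2,0],[0,0,0]],"twist":[0,0,0],"fingers":[0,0,0]}' >/dev/null
python3 -c "
from h import *
s=rel();print(s['wrist_torque'])
b=cap('side');a=cap('top')
z=lambda p,c:cv2.resize(p['pixels'][c[1]-50:c[1]+50,c[0]-50:c[0]+50,::-1],(400,400),interpolation=cv2.INTER_CUBIC)
cv2.imwrite('pics/z3.png',np.hstack([z(a,(480,240)),z(b,(345,165))]))"
```

```text
t 6.4 r 41.70192262031664 y -5.355714197984195 z 0.11236731629971743 toolx yaw -13.487918394985135 F [-0.49302884  0.04599282 -0.85968003] gap 0.0031375733888654844 0.14307138975709677 j7 -66.43292119316902
[ 0.01535468  0.18001058 -0.08657972]
```

View pics/z3.png

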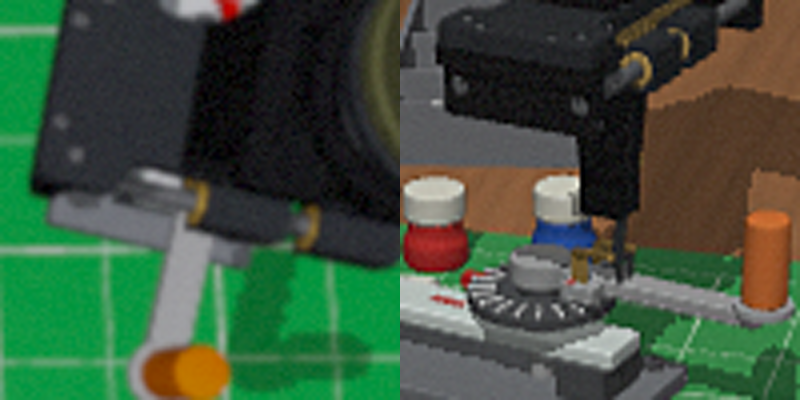

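```bash
python3 -m inch '{"slide":[[0,-1.5,0],[0,-1.5,0],[0,0,-3],[0,0,-4],[-4,0,-1.5],[-3.8,3.6,0],[0,0,0]],"twist":[0,0,0,0,0,0,0],"fingers":[0,0,0,0,5,5,5]}' >/dev/null
python3 -c "
from h import *
s=rel()
b=cap('side');a=cap('top')
(la,sa),(lb,sb)=seg(a,'yellow',(485,231),14),seg(b,'yellow',(345,160),14)
print(la,sa,lb,sb)
for p,l in((a,la),(b,lb)):
    L=atz(p,l,.13)[:2];c=np.radians(166.25);d=np.array([np.cos(c),np.sin(c)]);print((L-A)@d,(L-A)@[-d[1],d[0]])
z=lambda p,c:cv2.resize(p['pixels'][c[1]-50:c[1]+50,c[0]-50:c[0]+50,::-1],(400,400),interpolation=cv2.INTER_CUBIC)
cv2.imwrite('pics/z4.png',np.hstack([z(a,(480,240)),z(b,(345,165))]))"
```

```text
t 7.2 r 121.7878531592193 y 3.2074991135120676 z 0.19787698236516282 toolx yaw -13.799318064522033 F [ 0.7504926  -0.562307    0.21698223] gap 0.19134502957882862 0.0 j7 -73.9872585553555
[496.77777778 233.55555556] [495 230   5   8  27] [351.31428571 154.68571429] [348 152   7   7  35]
0.041542724147556304 0.007725853115516407
0.04185071300106354 0.014289096254613864
```

View pics/z4.png

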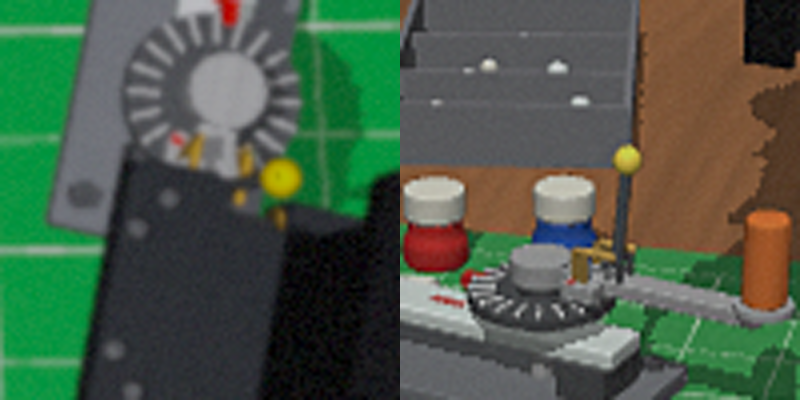

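The ball now leans to the green-dot side by about 13–14 mm (top crop (282,178)). That is only just past the threshold, so I'll push it a few mm further.

```bash
python3 -m inch '{"slide":[[0,-3.5,0],[4,0,0],[4,0,0],[0,0,4],[0,0,4.5],[0,0,0],[0,1.5,0],[0,1,0],[0,0.3,0],[0,0,0]],"twist":[0,0,0,0,0,0,0,0,0,0],"fingers":[0,0,0,0,0,0,0,0,0,0]}' >/dev/null
python3 -c "
from h import *
s=rel()"
```

```text
t 8.3 r 36.88669881347453 y -6.5175044382214065 z 0.11466297523651316 toolx yaw -13.604983150862598 F [0.5584236  0.1995114  0.73453979] gap 0.004792750035199271 0.0 j7 -66.11554036024951
```

```bash
python3 -m inch '{"slide":[[0.4,0.3,0],[0,0.3,0],[0,0,0]],"twist":[0,0,0],"fingers":[0,0,0]}' >/dev/null
python3 -c "
from h import *
s=rel()"
python3 -m inch '{"slide":[[0,0.2,0],[0,0,0]],"twist":[0,0],"fingers":[0,0]}' >/dev/null
python3 -c "
from h import *
s=rel()"
```

```text
t 8.6 r 33.18463741871123 y -2.419773459238608 z 0.11288626017181977 toolx yaw -13.46215096575223 F [0.74133748 1.15299844 1.76113852] gap 0.004612917615696217 0.4527802672237158 j7 -65.49001016758272
t 8.8 r 33.485041723115664 y -0.5335154586744748 z 0.11261877425371714 toolx yaw -13.459003009082688 F [ 1.84353402  2.5553975  -0.43348576] gap 0.005428078895051058 0.7813118398189545 j7 -65.30300096286405
```

```bash
python3 -m inch '{"slide":[[0,-1.5,0],[0,-1.5,0],[0,0,-3],[-4,0,-4],[-4.6,0,-1.5],[0,3,0],[0,0,0]],"twist":[0,0,0,0,0,0,0],"fingers":[0,0,0,0,5,5,5]}' >/dev/null
python3 -c "
from h import *
s=rel()
b=cap('side');a=cap('top')
(lb,sb)=seg(b,'yellow',(351,155),14)
(kb,sk)=seg(b,'orange',(387,180))
(kt,st)=seg(a,'orange',(480,284)); print(lb,sb,'knob',kb,sk,kt)
L=atz(b,lb,.13)[:2];c=np.radians(166.25);d=np.array([np.cos(c),np.sin(c)]);print((L-A)@d,(L-A)@[-d[1],d[0]])
z=lambda p,c:cv2.resize(p['pixels'][c[1]-50:c[1]+50,c[0]-50:c[0]+50,::-1],(400,400),interpolation=cv2.INTER_CUBIC)
cv2.imwrite('pics/z5.png',np.hstack([z(a,(480,240)),z(b,(345,165))]))"
```

```text
t 9.5 r 115.79466957830756 y -0.06382335518452875 z 0.19421419678493168 toolx yaw -13.39589792260205 F [-0.10010584 -1.30653685  0.07224051] gap 0.19509194049057774 0.0 j7 -72.64987184873385
[353.025 154.325] [350 151   7   7  40] knob [386.18382353 178.99632353] [381 167  12  25 272] [481.28571429 287.71428571]
0.0438655489795193 0.017487718620693565
```

View pics/z5.png

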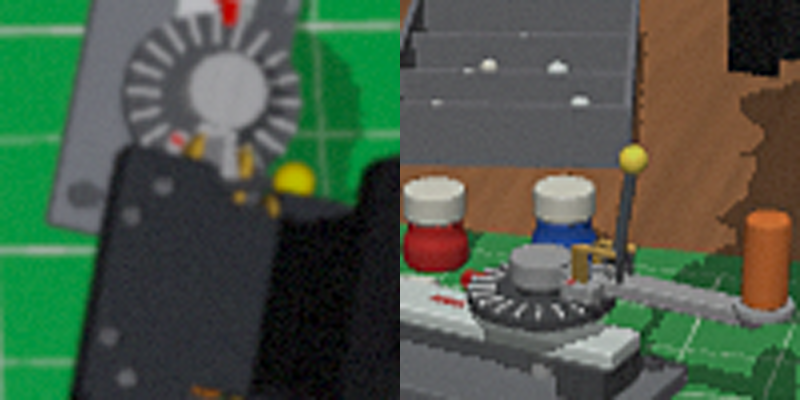

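The ball is now 17 mm over on the loosening side, and the knob hasn't moved. Next, the knob grasp.

```bash
python3 -m inch '{"slide":[[-0.4,0,0],[0,0,0],[0,0,2],[0,0,2],[0,0,0],[0,0,2],[0,0,2],[0,0,2.2],[0,0,0]],"twist":[0,0,0,0,0,0,0,0,0],"fingers":[5,5,5,5,5,5,5,5,5]}' 12 >/dev/null
python3 -c "
from h import *
s=rel()"
python3 -m inch '{"slide":[[0,0,0],[0,0,0],[0,0,0],[0,0,0],[0,0,0],[0,0,0],[0,0,0]],"twist":[0,0,0,0,0,0,0],"fingers":[1.5,1.5,1.5,1.5,1.5,1.5,1.5]}' 12 >/dev/null
python3 -c "
from h import *
s=rel()
b=cap('side');print(seg(b,'orange',(387,180))[1])"
```

```text
t 10.5 r 120.80735267894848 y 0.20355121949242044 z 0.08902144678964341 toolx yaw -13.504506664766136 F [-0.76617834  0.92444745 -0.21026437] gap 0.5753668105909806 0.0 j7 -67.31194856469884
t 11.2 r 118.69534716318184 y 0.13118353854139078 z 0.09151143007589538 toolx yaw -13.468725691156848 F [-1.32818201  1.23489075  5.8199484 ] gap 0.2494402563406686 11.999708509538323 j7 -67.28070640907681
[381 168  12  24  97]
```

```bash
python3 -m inch '{"slide":[[0.05,-1.05,0],[0.05,-1.05,0],[0.05,-1.05,0],[0,0,0]],"twist":[5,5,5,0],"fingers":[1.5,1.5,1.5,1.5]}' >/dev/null
python3 -c "
from h import *
s=rel(166.25-15)"
```

```text
t 11.65 r 117.89570743699781 y -1.4115814503394193 z 0.09153979622085981 toolx yaw -28.417631403059534 F [ 0.73264272 -0.77655754  3.19415641] gap 0.24731273714379198 12.001103048678488 j7 -83.87709041646073
```

```bash
python3 -m inch '{"slide":[[0.05,-1,0],[0.05,-1,0],[0.05,-1,0],[0.05,-1,0],[0,0,0]],"twist":[4.8,4.8,4.8,4.8,0],"fingers":[1.5,1.5,1.5,1.5,1.5]}' >/dev/null
python3 -c "
from h import *
s=rel(166.25-34)
b=cap('side');a=cap('top')
print(seg(b,'yellow',(370,155),30))
z=lambda p,c:cv2.resize(p['pixels'][c[1]-50:c[1]+50,c[0]-50:c[0]+50,::-1],(400,400),interpolation=cv2.INTER_CUBIC)
cv2.imwrite('pics/z6.png',np.hstack([z(a,(480,220)),z(b,(345,165))]))"
```

```text
t 12.15 r 116.92897670060849 y -1.7275787877127673 z 0.09158054260396037 toolx yaw -47.61145076427023 F [ 4.18813127 -2.38774921  3.1325793 ] gap 0.2499425393485115 12.001318435650319 j7 -103.87680663470216
(array([319.5, 239.5]), array([     0,      0,    640,    480, 307200], dtype=int32))
```

View pics/z6.png

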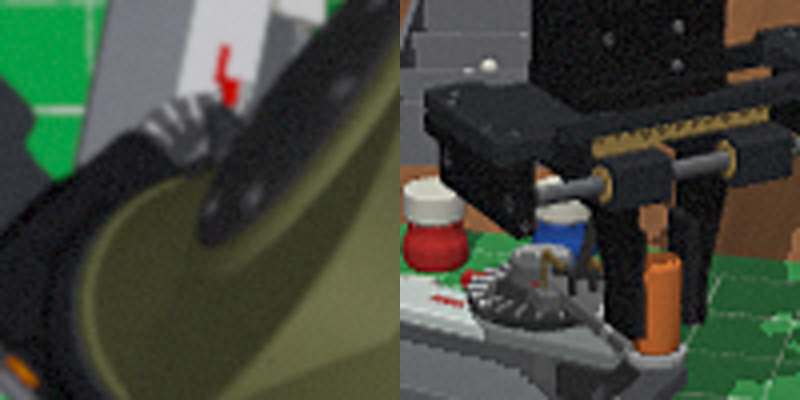

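The nut's red mark is still in line with the strap line (crop (230,95)) after about 35° clockwise, so it free-wheels. Now counter-clockwise.

```bash
python3 -m inch '{"slide":[[0.05,1.03,0],[0.05,1.03,0],[0.05,1.03,0],[0.05,1.03,0],[0.05,1.03,0],[0.05,1.03,0],[0.05,1.03,0],[0,0,0]],"twist":[-5,-5,-5,-5,-5,-5,-5,0],"fingers":[1.5,1.5,1.5,1.5,1.5,1.5,1.5,1.5]}' >/dev/null
python3 -c "
from h import *
s=rel(166.25)"
```

```text
t 13.05 r 118.96427977790214 y 0.8596915447695064 z 0.09139233171122882 toolx yaw -12.558838502366386 F [-1.0465377   4.34875506  8.78525265] gap 0.24398293054768114 11.99918435770087 j7 -66.83811831329184
```

```bash
python3 -m inch '{"slide":[[0.05,1,0],[0.05,1,0],[0.05,1,0],[0.05,1,0],[0.05,1,0],[0.05,1,0],[0.05,1,0],[0,0,0]],"twist":[-4.8,-4.8,-4.8,-4.8,-4.8,-4.8,-4.8,0],"fingers":[1.5,1.5,1.5,1.5,1.5,1.5,1.5,1.5]}' >/dev/null
python3 -c "
from h import *
s=rel(166.25+34)
b=cap('side');a=cap('top')
z=lambda p,c:cv2.resize(p['pixels'][c[1]-50:c[1]+50,c[0]-50:c[0]+50,::-1],(400,400),interpolation=cv2.INTER_CUBIC)
cv2.imwrite('pics/z7.png',np.hstack([z(a,(480,220)),z(b,(345,165))]))"
```

```text
t 13.85 r 120.46112710858648 y 1.1274665524155947 z 0.09112786117035247 toolx yaw 20.976614139569133 F [-7.58732801  1.29628161 10.45773643] gap 0.2480754459153089 11.996663940371946 j7 -28.118830830181633
```

View pics/z7.png

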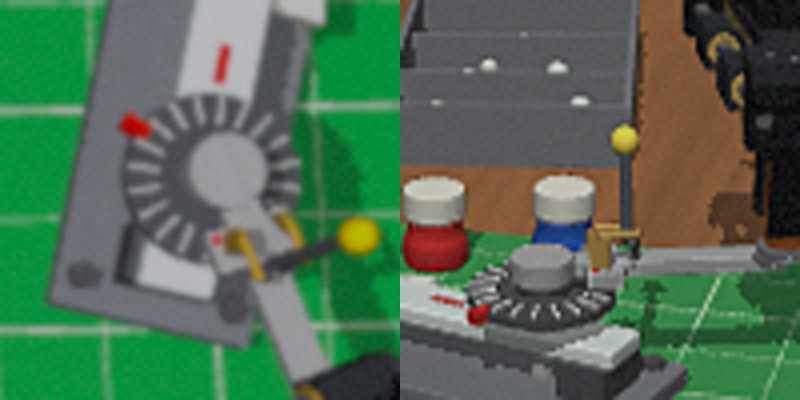

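The nut mark has swung from about (230,95) to (135,126), roughly 60–70° CCW, and the lever is still on the loosening side. Releasing and retreating.

```bash
python3 -m inch '{"slide":[[0,0,0],[0,0,0],[0,0,0],[0,0,0],[0,0,0],[0,0,0],[0,0,-1],[0,0,-2],[0,0,-3],[0,0,-4],[-3,0,-3],[-3,0,0],[0,0,0],[0,0,0]],"twist":[0,0,0,0,0,0,0,0,0,0,0,0,0,0],"fingers":[4.5,4.5,4.5,4.5,4.5,4.5,4.5,4.5,4.5,4.5,4.5,4.5,4.5,4.5]}'
python3 -c "
from h import *
b=cap('side');a=cap('top')
(la,_),(lb,_)=seg(a,'yellow',(520,229),14),seg(b,'yellow',(351,150),14)
c=np.radians(166.25+34.5);d=np.array([np.cos(c),np.sin(c)])
for p,l in((a,la),(b,lb)):
    L=atz(p,l,.13)[:2];print(l,(L-A)@d,(L-A)@[-d[1],d[0]])
z=lambda p,c:cv2.resize(p['pixels'][c[1]-50:c[1]+50,c[0]-50:c[0]+50,::-1],(400,400),interpolation=cv2.INTER_CUBIC)
cv2.imwrite('pics/z8.png',np.hstack([z(a,(490,235)),z(b,(355,165))]))"
```

```text
time: 15.35
tcp_pos: [0.464, -0.2913, 0.2217]
eef_rot: [[0.935, 0.356, 0.002], [0.356, -0.935, 0.001], [0.003, -0.0, -1.0]]
wrist_force: [0.9, 0.8, -0.5]
finger_gap: 0.514
grasp_force: 0.0
[518.70833333 228.98611111] 0.044425934462704965 0.01647817118906111
[351.14705882 149.61764706] 0.045993776899489774 0.01525520639671069
```

View pics/z8.png

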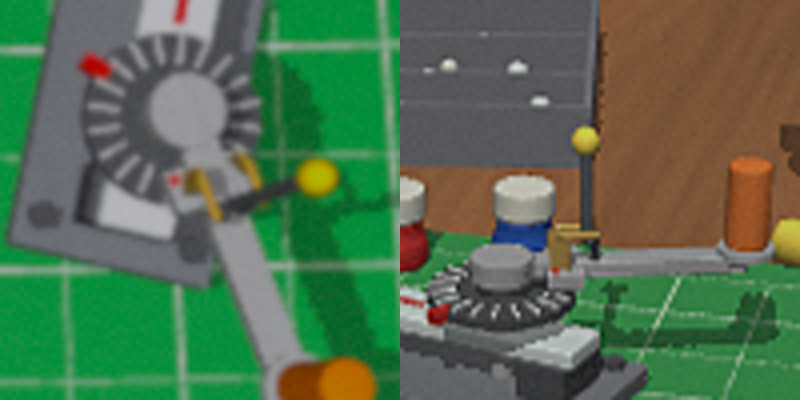

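The gripper is clear of the clamp. The lever is still over at about +16 mm, and the nut mark (95,66) is well past 45° from the strap line (181,10).

```bash
python3 -c "
from plant import env
print(env.job_done())"
```

```text
the job is handed in; nothing more can be done
None
```

The orange clamp is slackened and handed in at about 15.5 s: lever flipped to the loosening side and left there, handle swung about 35° clockwise with the nut staying put, then about 69° counter-clockwise, turning the nut at least 51° looser, with the gripper clear and the blue clamp untouched.

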